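# Hang up the label scraper and lock it with the keeper

## Robot

A 7-joint arm with a two-finger parallel gripper is mounted at the origin on the work surface; the furniture and walls round the work are solid. World frame = base frame: x ahead of the robot, y to its left, z up, the work surface at z = 0. Lengths are in m, angles in rad, forces in N, time in s.
With the tool pointing down it reaches from about 0.4 to 0.85 m from the base axis. Payload 4.5 kg.
Tool frame: the origin (TCP) lies midway between the tips of the shut fingers; the grasp point (between the pads) lies behind it (r.grip_point_offset is the z of the grasp point in the tool frame, in m); z points along the fingers, y is the line along which they close (so a half turn about z gives the same grasp; the last joint's range is limited). The gripper opens to 88 mm and grips with 3 to 60 N. Pads are 18 mm wide; open, the fingers measure 123 mm over their backs; the gripper's body (75 mm by 187 mm) begins 45 mm behind the grasp point.
Start: joints at [1.283, 0.689, -0.195, 1.565, 0.157, 0.902, -0.215], TCP at [0.198, -0.593, 0.239] pointing down, gripper open.
Joint ranges: [-3.01, 3.01], [-0.46, 2.08], [-1.47, 1.51], [0.13, 2.56], [-1, 4.14], [0.04, 2.09], [-2.66, 2.66]. Speed limits (rad/s): [2.57, 2.57, 3.14, 3.14, 3.14, 3.14, 3.14].

## Interface

Orientations are given as a unit quaternion [x, y, z, w].
In Python, from plant import r, optics, workorder gives the robot as it stands.
- The arm moves only by the shell command python3 -m creep 'ROWS' [FORCE]. ROWS is JSON, a list of rows, each an object of numbers: "grip": the gripper command: -1 is shut, 1 is fully open, values between are in proportion; "tx", "ty", "tz": the shift along the tool's x, y, z in cm; "spin": the turn about the tool's z in degrees. In form: [{"grip": .., "tx": .., "ty": .., "tz": .., "spin": ..}, ...]. A call has 1 to 8 rows; each row shifts and turns the commanded pose from where the row before left it, along the tool's axes as they then stand; what a row does not reach is not made up. A row lasts 1/12 s, in which the tool goes at most 41.7 mm and 7.16 degrees, less where a joint would pass 70% of its speed; a pose out of reach is approached as far as the arm can. A call with a gripper value outside its range is refused whole. The fingers move at their own pace and stop on an object; FORCE is the grip in N (left out, the last holds). Time passes only in rows, so rows that do not move let the fingers close. It gives the time, the measured TCP pose, the force, the opening and the grip force at its end, in the units of the state.
- r.get_state(): the state, without advancing time (a new reading comes with each control period).
- optics.snapshot(name): name is "scene" or "side" or "wrist"; returns (picture, depth): 400x640x3 uint8, red, green, blue; 400x640 float32, m along the optical axis (not along the pixel's ray), 0 where there is no reading.
- optics.get_calibration(name): a dict with "fx", "fy", "cx", "cy" (pixels), "extrinsics" (4x4, takes a point from world to camera coordinates). Camera axes: x right, y down, z forward; pixel columns grow to the right and rows downward; lengths in m; the calibration is good to about 2 mm. A picture is of the moment at which its call begins: read the wrist's pose just before it. get_calibration takes no time and is no camera call; for the wrist camera it gives the pose at the moment of the call.
- workorder.finish_job(): hands the job in; it is judged then, once.
The state is a dict: "clock": time; "q": joint angles; "qd": joint speeds; "joint_torque": joint torques, N m; "tool_pos": TCP position; "eef_rot": TCP orientation; "contact_force": force on the tool from outside, world axes, zero at the start; "moment": the same for the moment, N m; "opening": opening from 0.0 (shut) to 1.0 (fully open); "finger_force": force on a finger pad.
Only numpy, scipy, OpenCV 4.12 (cv2) and the standard library are available. Lean on these libraries where they do the work, as an engineer would, in place of code of your own. Each camera call takes 0.05 s, during which the arm holds its last target. There are 200 camera calls.

## Task

Hang the orange label scraper by the eye at the end of its handle on the steel peg of the sloping tool stand, flat against the board with its blade pointing down the slope, and let go of it. Then swing the yellow keeper arm fully across over the peg, as far as it goes, so that the scraper cannot come off. Leave the other things on the table where they are.

Things in the scene. Friction and masses are not known exactly. Their poses are not given: they have to be found in the camera images.
- scraper: Loose orange label scraper with steel blade, 145 mm long, about 0.12 kg, flat on the table. Origin: under the middle of the handle, on the flat underside (all at z = 0); x along the handle to the eye, z up. Handle 26 mm wide, 16 high, x = -32 to 46 mm. Eye: ring round x = 60 mm, outer diameter 30, hole 16, 8 mm thick. Blade head 50 to 56 mm wide, 4 to 12 high, x = -30 to -70 mm.
- scraper_eye (a point): Centre of the scraper's eye hole, on the underside (60 mm from the scraper's origin along its x). Axes as the scraper's.
- stand: Fixed dark steel stand with a grey board that slopes 35 degrees up from the horizontal, away from the robot; footprint 150 x 120 mm, highest edge 143 mm above the table. Origin: centre of the underside; x points to the high, far side, z up. The place and yaw vary.
- peg_root (a point): Foot of the steel peg on the board's face. x points up the slope, y left across the board, z square out of the board along the peg (35 degrees from vertical, leaning to the robot). Peg 8 mm thick, 20 mm long, tip tapered to 4 mm over its last 2.5 mm. The board reaches 60 mm to either side of this point, 150 mm down and 30 mm up the slope.
- keeper_pivot (a point): Pivot of the yellow keeper arm, 40 mm to the left of the peg on a 16 mm thick post, 25.5 mm out of the board. The arm turns about the board's normal. Axes as those of peg_root.
- keeper (a joint): Keeper arm's angle, rad: 0 = fully closed, at its stop, lying across over the peg (pointing to -y of peg_root, knob 14 mm beyond the peg); grows as the arm swings up the slope, to 1.9 at most (1.57: straight up the slope). Starts between 1.1 and 1.7 and stays where it is left; about 0.6 N at the knob moves it.
- keeper_knob (a point): Centre of the top of the black knob on the keeper arm's end, 54 mm from the pivot. The knob is 14 mm thick and stands 20 mm out of the arm (knob top 48 mm, arm top 28 mm, arm underside 23 mm out of the board) and turns with the arm. z along the knob, square to the board.
- tape_roll: Bystander, to be left where it is: roll of brown packing tape, 68 mm across, 48 mm high. Origin: centre of its underside.
- till_roll: Bystander, to be left where it is: white paper till roll standing upright, 48 mm across, 57 mm high. Origin: centre of its underside.
- tape_measure: Bystander, to be left where it is: yellow tape measure standing on edge, 28 x 69 x 62 mm. Origin: centre of its underside.
Not all that is in view belongs to the job. There is more than one size of the stand; the job needs the larger.

How it is judged:
By the outcome, as a careful person would: the job done as asked, in the order asked, and still so for the second after the job is handed in, with the robot touching nothing.
It also fails if it takes over 48 s, if anything falls off the work surface, if the arm or the gripper's body presses on something with over 40 N, if the wrist force passes 120 N, or if a joint passes its speed limit or range.

## Working session

There is one attempt and no reset: what is moved stays moved. The work goes in short steps, Python scripts to look and compute and a shell command to move; the robot and the scene stay as the last step left them, time stands still between calls to the robot, and variables do not carry over. Pictures are saved under pics/ and viewed, at most 10 in all, crops included, and the job is handed in when it is done.

```bash
ls; mkdir -p pics; cat > h.py <<'E'
import numpy as np, cv2
from scipy.spatial.transform import Rotation as R
from plant import r, optics, workorder
def snap(name, fn=None):
    c=optics.get_calibration(name); p,d=optics.snapshot(name)
    if fn: cv2.imwrite('pics/'+fn, p[:,:,::-1])
    v,u=np.indices(d.shape)
    P=np.stack([(u-c['cx'])/c['fx']*d,(v-c['cy'])/c['fy']*d,d],-1)
    E=np.array(c['extrinsics']); W=(P-E[:3,3])@E[:3,:3]
    W[d==0]=np.nan
    return p,d,W
E
python3 - <<'E'
from h import *
for n in ['scene','side']:
    p,d,W=snap(n,n+'1.png'); np.savez('/tmp/'+n,p=p,W=W)
s=r.get_state(); print(s, r.grip_point_offset)
E
```

```text
pics
{'clock': 0.1, 'q': array([ 1.28277832,  0.68990461, -0.1945213 ,  1.5662183 ,  0.15732799,
        0.90250806, -0.21513906]), 'qd': array([-0.00153394, -0.00211438,  0.00145462, -0.00215299,  0.00035142,
       -0.00121104,  0.00070347]), 'joint_torque': array([-1.80892101e-03, -5.28497207e+01, -1.27093915e+00, -1.53836471e+01,
       -5.25173976e-02,  2.02609241e-03,  5.95836877e-05]), 'tool_pos': array([ 0.19745775, -0.5923986 ,  0.23799326]), 'eef_rot': array([ 9.87077485e-01,  1.60241578e-01, -2.00790089e-04, -7.97363916e-04]), 'contact_force': array([ 0.24794447,  1.20300815, -0.10642531]), 'moment': array([ 0.00311531,  0.00223253, -0.04161001]), 'finger_force': 0.0, 'opening': 0.9997770316730664} -0.0187
```

View pics/scene1.png

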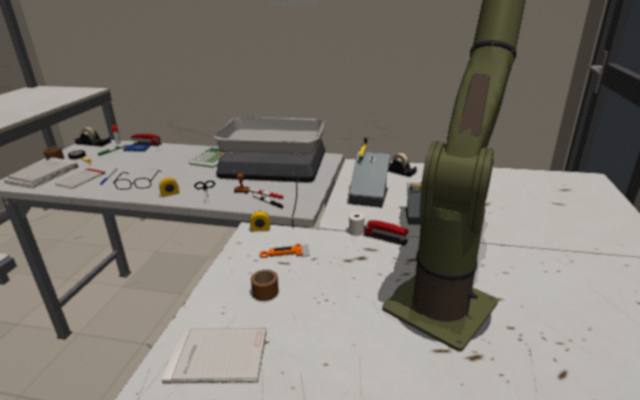

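View pics/side1.png

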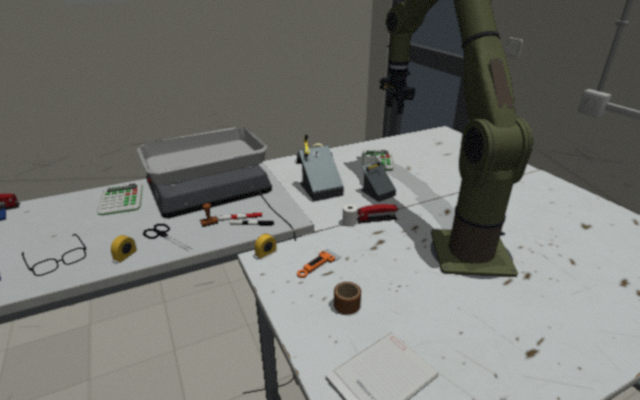

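Scene picture: the scraper is at (285,252) with its eye at (264,254) and blade at (305,251). The larger stand is at (370,178), the smaller one is mostly hidden behind the arm. Side picture: scraper (318,263), larger stand (322,172) with the yellow keeper up at (307,148).

```bash
python3 - <<'E'
from h import *
for n,bx in [('scene',((240,340,240,265),(345,395,130,210))),('side',((285,345,245,285),(290,350,130,205)))]:
    f=np.load(f'/tmp/{n}.npz'); p=f['p'].astype(int); W=f['W']
    hsv=cv2.cvtColor(f['p'],cv2.COLOR_RGB2HSV)
    H,S,V=[hsv[...,i].astype(int) for i in range(3)]
    def box(b):
        m=np.zeros(H.shape,bool); m[b[2]:b[3],b[0]:b[1]]=1; return m&~np.isnan(W[...,0])
    o=box(bx[0])&(H<16)&(S>150)&(V>120)
    Q=W[o]; print(n,'orange',o.sum(),Q.mean(0),np.percentile(Q[:,2],[5,50,95]))
    u,s,vt=np.linalg.svd(Q[:,:2]-Q[:,:2].mean(0)); t=(Q[:,:2]-Q[:,:2].mean(0))@vt[0]
    print(' axis',vt[0],t.min(),t.max(), Q[t.argmin()],Q[t.argmax()])
    b=box(bx[1]); 
    y=b&(H>20)&(H<35)&(S>120)&(V>80); print(' yellow',y.sum(),W[y].mean(0) if y.any() else '', W[y].min(0),W[y].max(0))
    Q=W[b&(W[...,2]>0.03)&(W[...,2]<0.2)&~y]
    # ransac plane
    rng=np.random.default_rng(0);best=0
    for _ in range(500):
        a=Q[rng.choice(len(Q),3,0)]; nn=np.cross(a[1]-a[0],a[2]-a[0]); nn/=np.linalg.norm(nn)+1e-12
        if abs(abs(nn[2])-np.cos(np.radians(35)))>.05: continue
        k=abs((Q-a[0])@nn)<.003
        if k.sum()>best: best=k.sum(); K=k
    B=Q[K]; c=B.mean(0); nn=np.linalg.svd(B-c)[2][2]; nn*=np.sign(nn[2])
    x=-nn[:2]/np.linalg.norm(nn[:2]); yv=np.array([-x[1],x[0]])
    print(' board',best,len(Q),c,nn,'yaw',np.degrees(np.arctan2(x[1],x[0])))
    e=(B[:,:2]-c[:2])
    print('  along x',np.percentile(e@x,[0,2,98,100]),'along y',np.percentile(e@yv,[0,2,98,100]),'z',B[:,2].min(),B[:,2].max())
E
```

```text
scene orange 216 [0.44448869 0.09851126 0.0101685 ] [0.00330046 0.01032691 0.01574644]
 axis [0.65865949 0.75244114] -0.05263425595760959 0.06594774688381223 [0.41525113 0.05415343 0.01026871] [0.48628328 0.14957086 0.00528538]
 yellow 53 [ 0.59604444 -0.4785278   0.11026613] [ 0.5148443  -1.41765946 -0.34529575] [ 1.29312919 -0.35762394  0.17374015]
 board 1040 1587 [ 0.46571379 -0.34930241  0.08480935] [-0.25743333  0.51374712  0.8184082 ] yaw -63.385027550373735
  along x [-0.07479927 -0.06806496  0.07529685  0.08084804] along y [-0.058137   -0.05592943  0.0590082   0.06162036] z 0.03113911000347608 0.14091151896351198
side orange 187 [0.44945677 0.10075533 0.01093494] [0.0046311  0.01118962 0.01597281]
 axis [0.66627762 0.74570378] -0.055225145915196686 0.06418528119387161 [0.40281207 0.06837408 0.01064841] [0.49095102 0.14975414 0.00831436]
 yellow 33 [ 0.53061435 -0.42356489  0.1407301 ] [ 0.51989902 -1.76624734 -0.40182252] [ 0.67496116 -0.36305626  0.17317068]
 board 952 1568 [ 0.47007499 -0.34879621  0.08562102] [-0.25247866  0.52055095  0.81564774] yaw -64.12559453441344
  along x [-0.07511019 -0.07037961  0.07446986  0.08124726] along y [-0.06097346 -0.05781998  0.05724502  0.13998765] z 0.03127915932067004 0.14226893322322992
```

Both cameras agree on the stand: its board centre is at (0.468,-0.349), yaw is about -64°, and width and height match the given sizes. The scraper's eye points at about +48.5°. I'll move above the scraper now and refine with the wrist camera.

```bash

python3 -m creep '[{"grip":1,"tx":2.76,"ty":-2.96},{"grip":1,"tx":2.76,"ty":-2.96},{"grip":1,"tx":2.76,"ty":-2.96},{"grip":1,"tx":2.76,"ty":-2.96},{"grip":1,"tx":2.76,"ty":-2.96},{"grip":1,"tx":2.76,"ty":-2.96}]'
python3 -m creep '[{"grip":1,"tx":2.76,"ty":-2.96},{"grip":1,"tx":2.76,"ty":-2.96},{"grip":1,"tx":2.76,"ty":-2.96},{"grip":1,"tx":2.76,"ty":-2.96},{"grip":1,"tx":2.76,"ty":-2.96},{"grip":1,"tx":2.76,"ty":-2.96}]'
python3 -m creep '[{"grip":1,"tx":1.85,"ty":-3.43},{"grip":1,"tx":1.85,"ty":-3.43},{"grip":1,"tx":1.85,"ty":-3.43},{"grip":1,"tx":1.85,"ty":-3.43},{"grip":1,"tx":1.85,"ty":-3.43},{"grip":1,"tx":0,"ty":0}]'
python3 -m creep '[{"grip":1,"spin":-7},{"grip":1,"spin":-7},{"grip":1,"spin":-7},{"grip":1,"spin":-7},{"grip":1,"spin":-2},{"grip":1}]'
cat >> h.py <<'E'
def pose():
    s=r.get_state(); M=R.from_quat(s['eef_rot']).as_matrix(); return s,M,s['tool_pos']
def togo(target, yaw_y=None):
    """cm in tool axes to world target, spin deg to bring tool y to world yaw (mod 180)"""
    s,M,p=pose(); a=np.degrees(np.arctan2(M[1,1],M[0,1]))
    print('t %.2f tcp'%s['clock'],p.round(4),'tool y yaw %.1f'%a,'go cm',((np.array(target)-p)@M*100).round(2),
      '' if yaw_y is None else 'spin %.1f'%-(((yaw_y-a)+90)%180-90), 'z',M[:,2].round(3),'q',s['q'].round(2),'F',s['contact_force'].round(1),'open %.3f'%s['opening'])
E
python3 - <<'E'
from h import *
p,d,W=snap('wrist','w1.png'); np.savez('/tmp/w',p=p,W=W)
hsv=cv2.cvtColor(p,cv2.COLOR_RGB2HSV); H,S,V=[hsv[...,i].astype(int) for i in range(3)]
o=(H<16)&(S>150)&(V>100)&(W[...,2]<.03)&(W[...,2]>0)&(abs(W[...,0]-.445)<.09)&(abs(W[...,1]-.1)<.09)
Q=W[o]; m=Q[:,:2].mean(0); v=np.linalg.svd(Q[:,:2]-m)[2][0]; v*=np.sign(v[1]); t=(Q[:,:2]-m)@v; n=(Q[:,:2]-m)@[-v[1],v[0]]
print(o.sum(),m,np.degrees(np.arctan2(v[1],v[0])),'ends',np.percentile(t,[0,1,99,100]),'n',np.percentile(n,[1,99]),'z',np.percentile(Q[:,2],[5,50,95]))
top=m+v*(t.max()-.075); print('origin',top)
togo([*(top+.01*v),.004],np.degrees(np.arctan2(v[1],v[0]))+90)
E
```

```text
$[0]: bad value
$[0]: bad value
$[0]: bad value
$[0]: bad value
<stdin>:5: RuntimeWarning: Mean of empty slice.
  ret = um.true_divide(
Traceback (most recent call last):
IndexError: index -1 is out of bounds for axis 0 with size 0
```

View pics/w1.png

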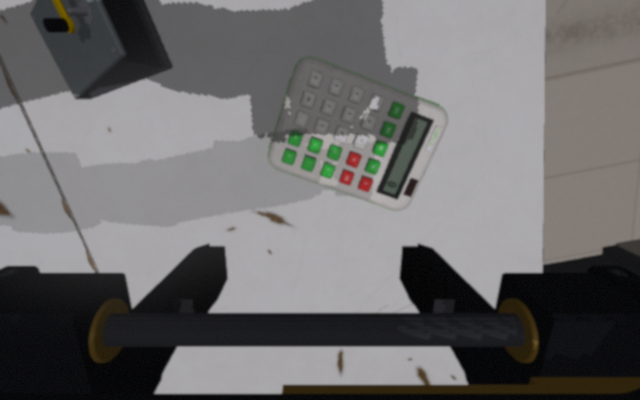

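The wrist picture still shows the start area: calculator at (360,130), the small stand at top left, fingers at (215,260) and (415,260). The moves were refused because every row needs all five keys, so I'll send them again in full.

```bash

python3 -m creep '[{"grip":1,"tx":2.76,"ty":-2.96,"tz":0,"spin":0},{"grip":1,"tx":2.76,"ty":-2.96,"tz":0,"spin":0},{"grip":1,"tx":2.76,"ty":-2.96,"tz":0,"spin":0},{"grip":1,"tx":2.76,"ty":-2.96,"tz":0,"spin":0},{"grip":1,"tx":2.76,"ty":-2.96,"tz":0,"spin":0},{"grip":1,"tx":2.76,"ty":-2.96,"tz":0,"spin":0}]'
python3 -m creep '[{"grip":1,"tx":2.76,"ty":-2.96,"tz":0,"spin":0},{"grip":1,"tx":2.76,"ty":-2.96,"tz":0,"spin":0},{"grip":1,"tx":2.76,"ty":-2.96,"tz":0,"spin":0},{"grip":1,"tx":2.76,"ty":-2.96,"tz":0,"spin":0},{"grip":1,"tx":2.76,"ty":-2.96,"tz":0,"spin":0},{"grip":1,"tx":2.76,"ty":-2.96,"tz":0,"spin":0}]'
python3 -m creep '[{"grip":1,"tx":1.85,"ty":-3.43,"tz":0,"spin":0},{"grip":1,"tx":1.85,"ty":-3.43,"tz":0,"spin":0},{"grip":1,"tx":1.85,"ty":-3.43,"tz":0,"spin":0},{"grip":1,"tx":1.85,"ty":-3.43,"tz":0,"spin":0},{"grip":1,"tx":1.85,"ty":-3.43,"tz":0,"spin":0},{"grip":1,"tx":0,"ty":0,"tz":0,"spin":0}]'
python3 -m creep '[{"grip":1,"tx":0,"ty":0,"tz":0,"spin":-7},{"grip":1,"tx":0,"ty":0,"tz":0,"spin":-7},{"grip":1,"tx":0,"ty":0,"tz":0,"spin":-7},{"grip":1,"tx":0,"ty":0,"tz":0,"spin":-7},{"grip":1,"tx":0,"ty":0,"tz":0,"spin":-2},{"grip":1,"tx":0,"ty":0,"tz":0,"spin":0}]'
cat >> h.py <<'E'
def scraper(fn=None):
    p,d,W=snap('wrist',fn)
    hsv=cv2.cvtColor(p,cv2.COLOR_RGB2HSV); H,S,V=[hsv[...,i].astype(int) for i in range(3)]
    o=(H<16)&(S>150)&(V>100)&(W[...,2]<.03)&(W[...,2]>0)&(abs(W[...,0]-.445)<.09)&(abs(W[...,1]-.1)<.09)
    Q=W[o]; print(o.sum(),'seen')
    if o.sum()<50: togo([.445,.1,.2],138.5); return
    m=Q[:,:2].mean(0); v=np.linalg.svd(Q[:,:2]-m)[2][0]; v*=np.sign(v[1]); t=(Q[:,:2]-m)@v; n=(Q[:,:2]-m)@[-v[1],v[0]]
    print(m,'yaw',np.degrees(np.arctan2(v[1],v[0])),'ends',np.percentile(t,[0,1,99,100]),'n',np.percentile(n,[1,99]),'z',np.percentile(Q[:,2],[5,50,95]))
    top=m+v*(t.max()-.075); print('origin',top)
    togo([*(top+.01*v),.004],np.degrees(np.arctan2(v[1],v[0]))+90)
E
python3 -c "from h import *; scraper('w2.png')"
```

```text
clock: 0.65
tool_pos: [0.2989, -0.3702, 0.2387]
eef_rot: [0.987, 0.16, 0.0, -0.0]
contact_force: [1.0, 0.4, -0.2]
opening: 1.0
finger_force: 0.0
clock: 1.15
tool_pos: [0.3999, -0.1494, 0.2387]
eef_rot: [0.987, 0.16, -0.0, 0.0]
contact_force: [1.3, -0.9, 0.1]
opening: 1.0
finger_force: 0.0
clock: 1.65
tool_pos: [0.4348, 0.0502, 0.239]
eef_rot: [0.986, 0.167, 0.002, -0.002]
contact_force: [0.7, -0.6, -0.0]
opening: 0.997
finger_force: 0.0
clock: 2.15
tool_pos: [0.4329, 0.0404, 0.2386]
eef_rot: [0.912, 0.411, -0.0, -0.0]
contact_force: [0.4, -0.0, -0.4]
opening: 1.002
finger_force: 0.0
1204 seen
[0.45231771 0.09357114] yaw 49.255821565833266 ends [-0.05583179 -0.05474761  0.06523528  0.06647071] n [-0.02234419  0.02073184] z [0.0066394  0.01149474 0.01613496]
origin [0.44675079 0.08710909]
t 2.20 tcp [0.4329 0.0404 0.2386] tool y yaw -41.6 go cm [ 5.41 -2.08 23.46] spin -0.9 z [-0.  0. -1.] q [-0.01  0.46 -0.28  2.11  0.22  0.6  -1.17] F [ 0.4 -0.3  0.2] open 1.000
```

View pics/w2.png

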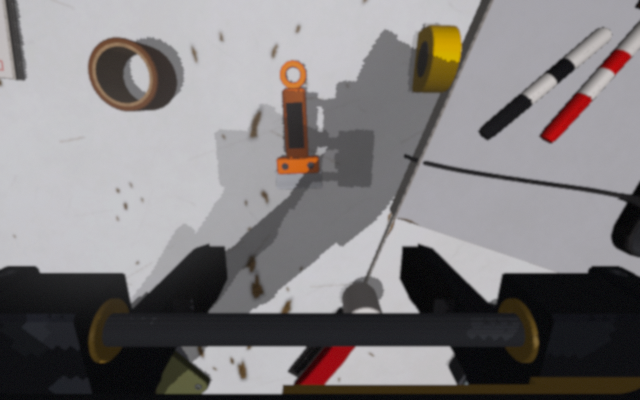

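The wrist picture shows the scraper clear: eye at (292,74), handle to (297,150), blade head at (298,165). The tape roll at (135,75) and tape measure at (437,58) are well outside the gripper's width.

```bash

python3 -m creep '[{"grip":0.3,"tx":1.8,"ty":-0.7,"tz":2,"spin":-0.9},{"grip":0.3,"tx":1.8,"ty":-0.7,"tz":3,"spin":0},{"grip":0.3,"tx":1.8,"ty":-0.7,"tz":3,"spin":0},{"grip":0.3,"tx":0,"ty":0,"tz":3,"spin":0},{"grip":0.3,"tx":0,"ty":0,"tz":2,"spin":0},{"grip":0.3,"tx":0,"ty":0,"tz":0,"spin":0},{"grip":0.3,"tx":0,"ty":0,"tz":0,"spin":0}]'
python3 -c "from h import *; scraper('w3.png')"
```

```text
clock: 2.78
tool_pos: [0.452, 0.095, 0.1082]
eef_rot: [0.909, 0.417, -0.001, 0.0]
contact_force: [-0.3, -0.8, -0.3]
opening: 0.652
finger_force: 0.0
2967 seen
[0.45224168 0.09225548] yaw 51.00528926035563 ends [-0.05466868 -0.05368843  0.06623931  0.06809631] n [-0.02257441  0.0231574 ] z [0.00662134 0.01176337 0.01585122]
origin [0.44789754 0.0868899 ]
t 2.83 tcp [0.4528 0.0952 0.1092] tool y yaw -40.7 go cm [ 0.06  0.13 10.52] spin -1.7 z [ 0. -0. -1.] q [-0.22  0.72 -0.14  2.16  0.34  0.28 -1.36] F [ 0.6 -0.2  0.4] open 0.648
```

View pics/w3.png

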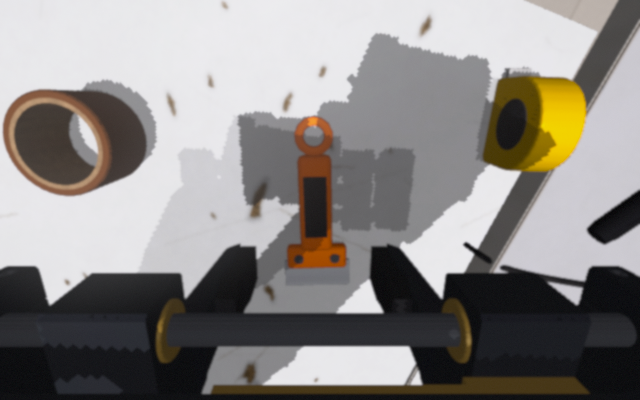

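The wrist picture shows the scraper centred between the fingers: eye (313,133), blade (317,258), finger midline x≈314. I'll go down and grip.

```bash

python3 -m creep '[{"grip":0.3,"tx":0.06,"ty":0.1,"tz":2.5,"spin":-1.2},{"grip":0.3,"tx":0,"ty":0,"tz":3,"spin":0},{"grip":0.3,"tx":0,"ty":0,"tz":3,"spin":0},{"grip":0.3,"tx":0,"ty":0,"tz":1.55,"spin":0},{"grip":0.3,"tx":0,"ty":0,"tz":0,"spin":0},{"grip":0.3,"tx":0,"ty":0,"tz":0,"spin":0},{"grip":-1,"tx":0,"ty":0,"tz":0,"spin":0},{"grip":-1,"tx":0,"ty":0,"tz":0,"spin":0}]' 8
python3 -m creep '[{"grip":-1,"tx":0,"ty":0,"tz":0,"spin":0},{"grip":-1,"tx":0,"ty":0,"tz":0,"spin":0},{"grip":-1,"tx":0,"ty":0,"tz":0,"spin":0},{"grip":-1,"tx":0,"ty":0,"tz":0,"spin":0},{"grip":-1,"tx":0,"ty":0,"tz":0,"spin":0},{"grip":-1,"tx":0,"ty":0,"tz":0,"spin":0}]' 8
python3 -c "from h import *; togo([.45,.09,.25])"
```

```text
clock: 3.5
tool_pos: [0.4566, 0.0953, 0.0133]
eef_rot: [0.905, 0.426, -0.0, 0.0]
contact_force: [0.5, 0.3, 0.4]
opening: 0.524
finger_force: 0.0
clock: 4.0
tool_pos: [0.4557, 0.0954, 0.0121]
eef_rot: [0.904, 0.427, -0.001, -0.0]
contact_force: [-0.3, -0.1, 5.2]
opening: 0.295
finger_force: 8.0
t 4.00 tcp [0.4557 0.0954 0.0121] tool y yaw -39.5 go cm [ -0.83  -0.12 -23.79]  z [-0.002 -0.001 -1.   ] q [-0.29  0.93 -0.03  2.18  0.57  0.05 -1.57] F [-0.3 -0.1  5.2] open 0.295
```

```bash

python3 -m creep '[{"grip":-1,"tx":0,"ty":0,"tz":-1,"spin":0},{"grip":-1,"tx":0,"ty":0,"tz":-1,"spin":0},{"grip":-1,"tx":0,"ty":0,"tz":-1,"spin":0},{"grip":-1,"tx":0,"ty":0,"tz":-1,"spin":0},{"grip":-1,"tx":0,"ty":0,"tz":-2,"spin":0},{"grip":-1,"tx":0,"ty":0,"tz":-2,"spin":0},{"grip":-1,"tx":0,"ty":0,"tz":-2,"spin":0},{"grip":-1,"tx":0,"ty":0,"tz":0,"spin":0}]' 8
python3 - <<'E'
from h import *
p,d,W=snap('wrist','w4.png')
p,d,W2=snap('side')
cv2.imwrite('pics/s4.png',cv2.resize(p[200:300,260:420,::-1],None,fx=4,fy=4))
for U in (W,W2):
  p
togo([.45,.09,.25])
a=cv2.imread('pics/w4.png'); b=cv2.imread('pics/s4.png')
cv2.imwrite('pics/c4.png',np.vstack([cv2.resize(a,(480,300)),cv2.resize(b,(480,300))]))
E
```

```text
clock: 4.67
tool_pos: [0.4571, 0.0956, 0.1141]
eef_rot: [0.904, 0.427, 0.001, 0.0]
contact_force: [0.6, -0.5, -1.8]
opening: 0.297
finger_force: 8.0
t 4.77 tcp [0.4561 0.0953 0.1118] tool y yaw -39.5 go cm [ -0.82  -0.14 -13.82]  z [-0.002 -0.001 -1.   ] q [-0.15  0.73 -0.24  2.14  0.51  0.33 -1.51] F [ 0.5 -0.9 -1.6] open 0.291
```

View pics/c4.png

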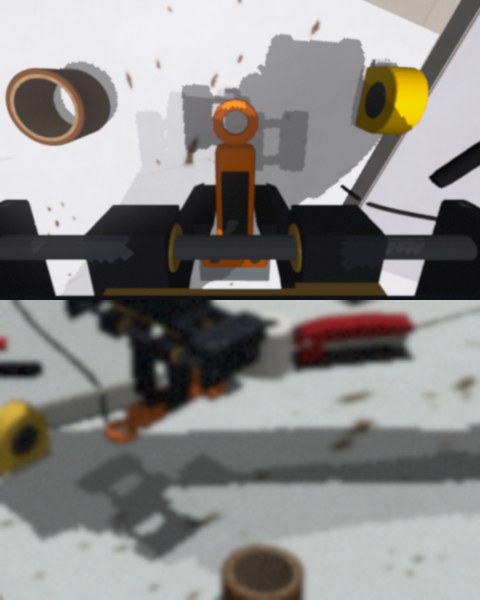

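The scraper is lifted and held by the handle, with its eye ahead of the fingers at (235,122) in the top half. Next I'll measure its pitch in the tool frame and then carry it.

```bash
cat >> h.py <<'E'
def held(fn=None):
    s,M,tp=pose(); c=optics.get_calibration('wrist'); E=np.array(c['extrinsics']); 
    p,d,W=snap('wrist',fn)
    T=(W-tp)@M
    hsv=cv2.cvtColor(p,cv2.COLOR_RGB2HSV); H,S,V=[hsv[...,i].astype(int) for i in range(3)]
    o=(H<16)&(S>150)&(V>80)&(abs(T[...,1])<.03)&(T[...,0]>.012)&(T[...,0]<.09)&(abs(T[...,2])<.06)
    Q=T[o]; print(o.sum(),'held; cam in tool',((-E[:3,:3].T@E[:3,3]-tp)@M).round(3),'x max %.4f'%np.percentile(Q[:,0],99.5))
    x1=Q[:,0].max(); e=Q[Q[:,0]>x1-.025]; h=Q[Q[:,0]<x1-.034]
    print('eye mid',((e.max(0)+e.min(0))/2).round(4),'eye z slope',np.polyfit(e[:,0],e[:,2],1),'handle z slope',np.polyfit(h[:,0],h[:,2],1),'median z',np.median(e[:,2]),np.median(h[:,2]))
    b=[np.median(Q[(Q[:,0]>a)&(Q[:,0]<a+.006)],0).round(4) for a in np.arange(.012,x1-.006,.006)]; print(np.array(b))
    print('top-view eye-handle yaw in tool', np.degrees(np.arctan2(np.median(e[:,1])-np.median(h[:,1]),np.median(e[:,0])-np.median(h[:,0]))))
E
python3 - <<'E'
from h import *
held()
togo([.46,-.2,.25],-63.8+90)
E
```

```text
3774 held; cam in tool [ 0.077  0.001 -0.145] x max 0.0630
eye mid [0.0514 0.0003 0.006 ] eye z slope [-0.01154045  0.00544798] handle z slope [-0.03532564 -0.00216892] median z 0.0047830366587613415 -0.0030188778574762798
[[ 0.015   0.0094 -0.0026]
 [ 0.0216  0.0008 -0.003 ]
 [ 0.0271  0.0008 -0.0031]
 [ 0.0335  0.0008 -0.0017]
 [ 0.0396  0.0003  0.0048]
 [ 0.0448  0.0052  0.0048]
 [ 0.0511  0.0083  0.0047]
 [ 0.0575  0.0008  0.0046]]
top-view eye-handle yaw in tool -0.004055877958940842
t 4.82 tcp [0.4555 0.0951 0.1111] tool y yaw -39.5 go cm [-22.54  19.08 -13.86] spin -65.7 z [-0.003 -0.001 -1.   ] q [-0.15  0.73 -0.24  2.14  0.51  0.33 -1.51] F [-0.1 -0.3 -1.9] open 0.291
```

The scraper is held level and straight. Its eye centre is at tool x=+48.5 mm with the underside 12.7 mm below the tips, which matches the 16 mm handle and 8 mm eye. I'll carry it to a viewing spot down-slope of the peg.

```bash

python3 -m creep '[{"grip":-1,"tx":0,"ty":0,"tz":-2,"spin":0},{"grip":-1,"tx":0,"ty":0,"tz":-3,"spin":0},{"grip":-1,"tx":0,"ty":0,"tz":-3,"spin":0},{"grip":-1,"tx":0,"ty":0,"tz":-3,"spin":0},{"grip":-1,"tx":-1.37,"ty":1.04,"tz":-2.9,"spin":0},{"grip":-1,"tx":-2.5,"ty":1.95,"tz":0,"spin":0},{"grip":-1,"tx":-2.5,"ty":1.95,"tz":0,"spin":0},{"grip":-1,"tx":-2.5,"ty":1.95,"tz":0,"spin":0}]' 14
python3 -m creep '[{"grip":-1,"tx":-2.5,"ty":1.95,"tz":0,"spin":0},{"grip":-1,"tx":-2.5,"ty":1.95,"tz":0,"spin":0},{"grip":-1,"tx":-2.5,"ty":1.95,"tz":0,"spin":0},{"grip":-1,"tx":-2.5,"ty":1.95,"tz":0,"spin":0},{"grip":-1,"tx":-2.5,"ty":1.95,"tz":0,"spin":0},{"grip":-1,"tx":-2.5,"ty":1.95,"tz":0,"spin":0},{"grip":-1,"tx":-2.5,"ty":1.95,"tz":0,"spin":0},{"grip":-1,"tx":-2.5,"ty":1.95,"tz":0,"spin":0}]'
python3 -m creep '[{"grip":-1,"tx":-2.5,"ty":1.95,"tz":0,"spin":0},{"grip":-1,"tx":-2.5,"ty":1.95,"tz":0,"spin":7},{"grip":-1,"tx":0,"ty":0,"tz":0,"spin":7},{"grip":-1,"tx":0,"ty":0,"tz":0,"spin":7},{"grip":-1,"tx":0,"ty":0,"tz":0,"spin":7},{"grip":-1,"tx":0,"ty":0,"tz":0,"spin":7},{"grip":-1,"tx":0,"ty":0,"tz":0,"spin":7},{"grip":-1,"tx":0,"ty":0,"tz":0,"spin":7}]'
python3 -m creep '[{"grip":-1,"tx":0,"ty":0,"tz":0,"spin":7},{"grip":-1,"tx":0,"ty":0,"tz":0,"spin":7},{"grip":-1,"tx":0,"ty":0,"tz":0,"spin":7},{"grip":-1,"tx":0,"ty":0,"tz":0,"spin":7},{"grip":-1,"tx":0,"ty":0,"tz":0,"spin":7},{"grip":-1,"tx":0,"ty":0,"tz":0,"spin":7},{"grip":-1,"tx":0,"ty":0,"tz":0,"spin":7},{"grip":-1,"tx":0,"ty":0,"tz":0,"spin":7}]'
python3 -c "from h import *; togo([.4455,-.303,.25],-153.8)"
```

```text
clock: 5.48
tool_pos: [0.4525, -0.0179, 0.2498]
eef_rot: [0.904, 0.427, -0.002, -0.0]
contact_force: [0.3, -0.7, -1.0]
opening: 0.292
finger_force: 14.0
clock: 6.15
tool_pos: [0.4452, -0.2716, 0.2491]
eef_rot: [0.904, 0.427, -0.003, -0.001]
contact_force: [0.2, -0.1, -0.8]
opening: 0.294
finger_force: 14.0
clock: 6.82
tool_pos: [0.4439, -0.3333, 0.249]
eef_rot: [1.0, 0.01, -0.003, -0.0]
contact_force: [-0.0, 0.4, -0.8]
opening: 0.29
finger_force: 14.0
clock: 7.48
tool_pos: [0.444, -0.3332, 0.2491]
eef_rot: [0.888, -0.46, -0.003, 0.001]
contact_force: [-0.1, -0.1, -1.8]
opening: 0.29
finger_force: 14.0
t 7.48 tcp [ 0.444  -0.3332  0.2491] tool y yaw -144.8 go cm [-2.38 -1.87 -0.09] spin 9.0 z [-0.006 -0.    -1.   ] q [ 0.52  0.58  0.07  1.77 -0.05  0.79 -1.92] F [-0.1 -0.1 -1.8] open 0.290
```

```bash

python3 -m creep '[{"grip":-1,"tx":-1.2,"ty":-0.95,"tz":0,"spin":0},{"grip":-1,"tx":-1.2,"ty":-0.95,"tz":0,"spin":0},{"grip":-1,"tx":0,"ty":0,"tz":0,"spin":4.5},{"grip":-1,"tx":0,"ty":0,"tz":0,"spin":4.5},{"grip":-1,"tx":0,"ty":0,"tz":0,"spin":0},{"grip":-1,"tx":0,"ty":0,"tz":0,"spin":0}]'
python3 - <<'E'
from h import *
held()
p,d,W=snap('wrist','w5.png'); np.savez('/tmp/w5',p=p,W=W)
togo([.4455,-.303,.25],-153.8)
E
```

```text
clock: 7.98
tool_pos: [0.4457, -0.3027, 0.2497]
eef_rot: [0.851, -0.525, -0.002, 0.002]
contact_force: [-0.5, 0.1, -1.8]
opening: 0.292
finger_force: 14.0
2937 held; cam in tool [ 0.078  0.    -0.145] x max 0.0641
eye mid [0.0521 0.0002 0.0068] eye z slope [0.00472328 0.0051146 ] handle z slope [-0.03590465 -0.00222324] median z 0.005114956464807862 -0.0031452512351746002
[[ 0.015  -0.     -0.0026]
 [ 0.0221  0.0005 -0.0031]
 [ 0.027  -0.     -0.0032]
 [ 0.0338 -0.     -0.0022]
 [ 0.0396  0.0024  0.0047]
 [ 0.0439  0.0048  0.0053]
 [ 0.0508  0.008   0.0051]
 [ 0.0573  0.0028  0.0051]]
top-view eye-handle yaw in tool 6.870245428986656
t 8.08 tcp [ 0.4459 -0.3031  0.2502] tool y yaw -153.4 go cm [-0.02  0.03  0.02] spin 0.4 z [-0.004 -0.001 -1.   ] q [ 0.44  0.56  0.11  1.82 -0.08  0.77 -2.08] F [-0.3  0.3 -1.5] open 0.292
```

View pics/w5.png

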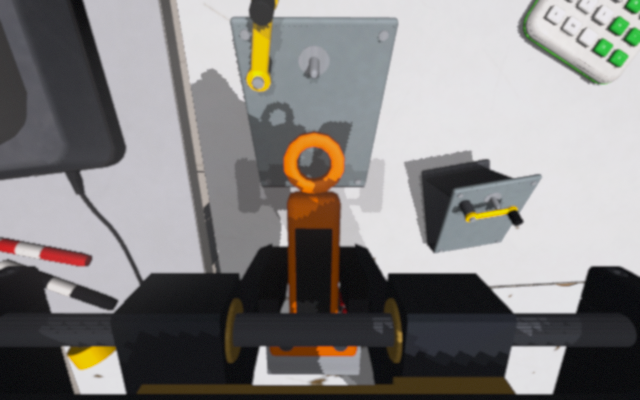

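The wrist picture shows the peg at (313,68), its tip leaning down in the image. The keeper pivot is at (258,82) with the arm pointing straight up-slope and its knob at (262,10). The scraper eye is at (314,163). I'll fit the board and peg from this view's depth.

```bash
python3 - <<'E'
from h import *
f=np.load('/tmp/w5.npz'); p=f['p']; W=f['W']
m=np.zeros(p.shape[:2],bool); m[15:190,228:402]=1
ex=m.copy(); ex[15:95,240:335]=0; ex[120:200,275:350]=0
Q=W[ex]; Q=Q[~np.isnan(Q[:,0])&(Q[:,2]>.05)]
for i in range(4):
    c=Q.mean(0); n=np.linalg.svd(Q-c)[2][2]; n*=np.sign(n[2]); Q=Q[abs((Q-c)@n)<(.006,.003,.002,.002)[i]]
yaw=np.arctan2(-n[1],-n[0]); print('n',n,'tilt',np.degrees(np.arccos(n[2])),'yaw',np.degrees(yaw),len(Q))
# edge-based yaw: board pixels -> left/right edges
x=np.array([*(-n[:2]/np.linalg.norm(n[:2])*n[2]),np.linalg.norm(n[:2])]); y=np.cross(n,x)
mm=m.copy(); mm[120:,:]=0
A=W[mm]; A=A[~np.isnan(A[:,0])]; L=np.stack([(A-c)@x,(A-c)@y,(A-c)@n],-1); col=p[mm]
B=L[abs(L[:,2])<.004]
print('up edge',np.percentile(B[:,0],99.5),'y',np.percentile(B[:,1],[.5,99.5]))
bins=np.arange(-.04,B[:,0].max()-.005,.01)
ed=np.array([[a,*np.percentile(B[(B[:,0]>a)&(B[:,0]<a+.01)][:,1],[0.5,99.5])] for a in bins]); print('edge slopes deg',np.degrees(np.arctan(np.polyfit(ed[:,0],ed[:,1],1)[0])),np.degrees(np.arctan(np.polyfit(ed[:,0],ed[:,2],1)[0])))
yc=(np.percentile(B[:,1],.5)+np.percentile(B[:,1],99.5))/2; up=np.percentile(B[:,0],99.5)
print('peg_root from edges', c+(up-.03)*x+yc*y)
hsv=cv2.cvtColor(p,cv2.COLOR_RGB2HSV)[mm]; A_y=0
hsv=hsv[~np.isnan(W[mm][:,0])]
yel=(hsv[:,0]>18)&(hsv[:,0]<35)&(hsv[:,1]>120)
pg=(L[:,2]>.004)&(L[:,2]<.024)&(abs(L[:,1]-yc)<.02)&(abs(L[:,0]-up+.03)<.02)&~yel
G=L[pg]; print('peg pts',len(G))
for a in range(4,24,3):
    g=G[(G[:,2]>a/1e3)&(G[:,2]<(a+3)/1e3)]
    if len(g): print(a,len(g),((g.min(0)+g.max(0))/2-[up-.03,yc,0]).round(4))
g=G[:,:2].mean(0); print('peg root from peg pts', c+g[0]*x+g[1]*y)
Y=L[yel&(L[:,2]>.018)]; print('yellow (rel edges peg)',(Y.min(0)-[up-.03,yc,0]).round(4),(Y.max(0)-[up-.03,yc,0]).round(4))
np.savez('/tmp/board',c=c,x=x,y=y,n=n)
E
```

```text
n [-0.25359388  0.51132457  0.82111956] tilt 34.802976877151586 yaw -63.6206663447077 10286
up edge 0.06288508614621306 y [-0.04468442  0.07317101]Traceback (most recent call last):
  File "<stdin>", line 16, in <module>
    return _quantile_unchecked(
        a, q, axis, out, overwrite_input, method, keepdims, weights)
    return _ureduce(a,
                    func=_quantile_ureduce_func,
    ...<5 lines>...
                    overwrite_input=overwrite_input,
                    method=method)
    r = func(a, **kwargs)
    result = _quantile(arr,
                       quantiles=q,
    ...<2 lines>...
                       out=out,
                       weights=wgt)
    slices_having_nans = np.isnan(arr[-1, ...])
                                  ~~~^^^^^^^^^
IndexError: index -1 is out of bounds for axis 0 with size 0
```

```bash
cat > b.py <<'E'
from h import *
def board(p,W,lo=-.01):
    m=np.zeros(p.shape[:2],bool); m[15:190,228:402]=1
    ex=m.copy(); ex[15:95,240:335]=0; ex[120:200,275:350]=0
    Q=W[ex]; Q=Q[~np.isnan(Q[:,0])&(Q[:,2]>.05)]
    for i in range(4):
        c=Q.mean(0); n=np.linalg.svd(Q-c)[2][2]; n*=np.sign(n[2]); Q=Q[abs((Q-c)@n)<(.006,.003,.002,.002)[i]]
    x=np.array([*(-n[:2]/np.linalg.norm(n[:2])*n[2]),np.linalg.norm(n[:2])]); y=np.cross(n,x)
    mm=m.copy(); mm[120:,:]=0; mm&=~np.isnan(W[...,0])
    L=(W[mm]-c)@np.stack([x,y,n],1); B=L[abs(L[:,2])<.004]
    up=np.percentile(B[:,0],99.5); yc=np.percentile(B[:,1],[.5,99.5]).mean()
    ed=[[a,*np.percentile(s,[1,99])] for a in np.arange(lo,up-.005,.008) if len(s:=B[(B[:,0]>a)&(B[:,0]<a+.008)][:,1])]
    ed=np.array(ed); print('edge slopes deg',[np.degrees(np.polyfit(ed[:,0],ed[:,k],1)[0]).round(2) for k in (1,2)])
    L=L-[up-.03,yc,0]; print('root from edges',c+(up-.03)*x+yc*y)
    h=cv2.cvtColor(p,cv2.COLOR_RGB2HSV)[mm]; yel=(h[:,0]>18)&(h[:,0]<35)&(h[:,1]>120)
    G=L[(L[:,2]>.004)&(L[:,2]<.024)&(abs(L[:,:2])<.016).all(1)&~yel]
    for a in range(4,24,3):
        g=G[(G[:,2]>a/1e3)&(G[:,2]<(a+3)/1e3)]
        if len(g): print(a,len(g),((g.min(0)+g.max(0))/2).round(4),(g.max(0)-g.min(0)).round(4))
    Y=L[yel&(L[:,2]>.018)]; print('yellow',Y.min(0).round(4),Y.max(0).round(4))
    K=L[(L[:,2]>.044)&(L[:,2]<.053)]; print('knob top',len(K),np.median(K,0).round(4) if len(K) else '')
    return c+(up-.03)*x+yc*y,x,y,n
if __name__=='__main__':
    f=np.load('/tmp/w5.npz'); board(f['p'],f['W'])
E
python3 b.py
```

```text
edge slopes deg [np.float64(-0.11), np.float64(0.04)]
root from edges [ 0.49291232 -0.39947447  0.12539176]
4 20 [ 0.0024 -0.      0.0055] [0.0042 0.0076 0.0029]
7 22 [ 0.0025 -0.      0.0084] [0.0037 0.0075 0.0029]
10 26 [ 0.0024 -0.      0.0114] [0.004  0.0075 0.0026]
13 23 [ 0.0025 -0.      0.0144] [0.0031 0.0074 0.0026]
16 57 [ 0.0003 -0.      0.0175] [0.0074 0.0074 0.0029]
19 38 [ 0.0002 -0.0003  0.0201] [0.0053 0.0051 0.0022]
yellow [-0.0086  0.0252  0.0203] [0.0492 0.0488 0.0493]
knob top 208 [0.0504 0.0295 0.048 ]
```

The peg root is at (0.4929,-0.3995,0.1254). The peg points agree with the edge estimate to 0.3 mm, and the keeper is at about 1.37 rad. The tool can't tilt, so I'll press the eye gently on the board below the peg with a light grip. That turns the scraper flat to the slope within the pads.

```bash
cat >> h.py <<'E'
ROOT=np.array([.4929,-.3995,.1254]); yw=np.radians(-63.6); c35,s35=np.cos(np.radians(35)),np.sin(np.radians(35))
BX=np.array([np.cos(yw)*c35,np.sin(yw)*c35,s35]); BY=np.array([-np.sin(yw),np.cos(yw),0]); BN=np.cross(BX,BY)
def tcp_for(s,h):  # TCP for scraper parallel to board, eye at s along slope, underside h off the board
    return ROOT+(s-.0485)*BX+(h+.0143)*BN+[0,0,-.0015]
E
python3 - <<'E'
from h import *
f=tcp_for(-.035,0); print('flat',f)
togo(f+[0,0,.045],-153.6); togo(f)
E
```

```text
flat [ 0.45884035 -0.33088728  0.08772024]
t 8.08 tcp [ 0.4459 -0.3031  0.2502] tool y yaw -153.4 go cm [ 3.08  0.04 11.75] spin 0.2 z [-0.004 -0.001 -1.   ] q [ 0.44  0.56  0.11  1.82 -0.08  0.77 -2.08] F [-0.3  0.3 -1.5] open 0.292
t 8.08 tcp [ 0.4459 -0.3031  0.2502] tool y yaw -153.4 go cm [ 3.09  0.02 16.25]  z [-0.004 -0.001 -1.   ] q [ 0.44  0.56  0.11  1.82 -0.08  0.77 -2.08] F [-0.3  0.3 -1.5] open 0.292
```

```bash

python3 -m creep '[{"grip":-1,"tx":0.9,"ty":0,"tz":2.6,"spin":0.2},{"grip":-1,"tx":0.95,"ty":0,"tz":3,"spin":0},{"grip":-1,"tx":0,"ty":0,"tz":3,"spin":0},{"grip":-1,"tx":0,"ty":0,"tz":2.5,"spin":0},{"grip":-1,"tx":0,"ty":0,"tz":1.5,"spin":0},{"grip":-1,"tx":0,"ty":0,"tz":0,"spin":0}]' 7
python3 -m creep '[{"grip":-1,"tx":0,"ty":0,"tz":0.5,"spin":0},{"grip":-1,"tx":0,"ty":0,"tz":0.5,"spin":0},{"grip":-1,"tx":0,"ty":0,"tz":0.5,"spin":0}]'
python3 -c "from h import *; held(); togo(tcp_for(-.05,0),-153.6)"
```

```text
clock: 8.58
tool_pos: [0.452, -0.3186, 0.1216]
eef_rot: [0.85, -0.527, -0.004, 0.001]
contact_force: [-0.8, 0.2, -1.1]
opening: 0.293
finger_force: 7.0
clock: 8.83
tool_pos: [0.4545, -0.32, 0.1106]
eef_rot: [0.85, -0.527, -0.0, 0.001]
contact_force: [-0.0, 1.0, -0.4]
opening: 0.296
finger_force: 7.0
3310 held; cam in tool [ 0.078  0.    -0.145] x max 0.0645
eye mid [ 0.0524 -0.0005  0.0054] eye z slope [-0.15980298  0.00569739] handle z slope [-0.1799955  -0.00249006] median z -0.0026388242367475306 -0.0071289066577978275
[[ 0.0152 -0.0089 -0.0049]
 [ 0.0217 -0.     -0.0066]
 [ 0.0271 -0.     -0.0076]
 [ 0.0337 -0.     -0.0069]
 [ 0.0391  0.0027 -0.0016]
 [ 0.0437  0.0009 -0.0013]
 [ 0.0505  0.0077 -0.0032]
 [ 0.0574 -0.     -0.0044]]
top-view eye-handle yaw in tool 3.163020401491652
t 8.88 tcp [ 0.4542 -0.3198  0.1098] tool y yaw -153.6 go cm [-0.03  0.07  3.06] spin -0.0 z [-0.002 -0.001 -1.   ] q [ 0.49  0.79  0.07  1.89 -0.11  0.46 -2.05] F [-0.3  1.  -1.4] open 0.290
```

It works: the scraper is turning in the grip, about 9° so far, with small forces. I'll continue pressing.

```bash

python3 -m creep '[{"grip":-1,"tx":0,"ty":0,"tz":0.5,"spin":0},{"grip":-1,"tx":0,"ty":0,"tz":0.5,"spin":0},{"grip":-1,"tx":0,"ty":0,"tz":0.5,"spin":0},{"grip":-1,"tx":0,"ty":0,"tz":0.5,"spin":0},{"grip":-1,"tx":0,"ty":0,"tz":0.5,"spin":0}]' 7
python3 -m creep '[{"grip":-1,"tx":0,"ty":0,"tz":0.3,"spin":0},{"grip":-1,"tx":0,"ty":0,"tz":0.2,"spin":0},{"grip":-1,"tx":0,"ty":0,"tz":0.1,"spin":0},{"grip":-1,"tx":0,"ty":0,"tz":0,"spin":0}]'
python3 -c "from h import *; held('w6.png'); togo(tcp_for(-.05,0),-153.6)"
```

```text
clock: 9.3
tool_pos: [0.4541, -0.32, 0.0846]
eef_rot: [0.85, -0.527, -0.001, 0.001]
contact_force: [0.3, 0.5, -1.1]
opening: 0.295
finger_force: 7.0
clock: 9.63
tool_pos: [0.454, -0.3201, 0.0795]
eef_rot: [0.85, -0.527, -0.001, 0.001]
contact_force: [-0.7, 0.8, 5.2]
opening: 0.295
finger_force: 7.0
5285 held; cam in tool [ 0.078  0.    -0.145] x max 0.0595
eye mid [ 0.0477 -0.0008 -0.0235] eye z slope [-0.59172589  0.00316154] handle z slope [-0.70829123 -0.00290374] median z -0.02674516307422363 -0.018029795217393833
[[ 0.0165 -0.0005 -0.0147]
 [ 0.0212  0.0004 -0.018 ]
 [ 0.0276 -0.     -0.0206]
 [ 0.0321  0.0004 -0.0175]
 [ 0.0395  0.0004 -0.0195]
 [ 0.0444 -0.005  -0.0242]
 [ 0.0517 -0.0003 -0.0292]
 [ 0.0566  0.     -0.0297]]
top-view eye-handle yaw in tool 0.06258520405172943
t 9.68 tcp [ 0.454  -0.3201  0.0795] tool y yaw -153.7 go cm [-0.04  0.04  0.04] spin -0.1 z [-0.003 -0.001 -1.   ] q [ 0.49  0.84  0.06  1.9  -0.11  0.4  -2.04] F [-2.1  0.8  5.2] open 0.293
```

View pics/w6.png

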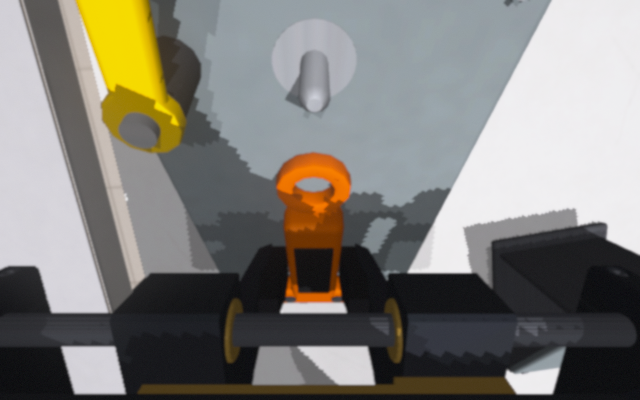

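The scraper is now flat on the board: the eye's slope is about 35° and it sits at (313,187), in line with the peg at (314,85). I'll lift it along the board's normal and go up-slope over the peg.

```bash

python3 -m creep '[{"grip":-1,"tx":-0.46,"ty":0,"tz":-0.65,"spin":0},{"grip":-1,"tx":-0.46,"ty":0,"tz":-0.65,"spin":0},{"grip":-1,"tx":-0.46,"ty":0,"tz":-0.65,"spin":0},{"grip":-1,"tx":-0.46,"ty":0,"tz":-0.65,"spin":0},{"grip":-1,"tx":0.82,"ty":0.04,"tz":-0.57,"spin":0},{"grip":-1,"tx":0.82,"ty":0,"tz":-0.57,"spin":0},{"grip":-1,"tx":0.82,"ty":0,"tz":-0.57,"spin":0}]' 10
python3 -m creep '[{"grip":-1,"tx":0.82,"ty":0,"tz":-0.57,"spin":0},{"grip":-1,"tx":0.82,"ty":0,"tz":-0.57,"spin":0},{"grip":-1,"tx":0,"ty":0,"tz":0,"spin":0},{"grip":-1,"tx":0,"ty":0,"tz":0,"spin":0}]'
python3 - <<'E'
from h import *
held('w7.png'); togo(tcp_for(0,.032),-153.6)
p,d,W=snap('wrist')
L=(W-ROOT)@np.stack([BX,BY,BN],1); h=cv2.cvtColor(p,cv2.COLOR_RGB2HSV)
o=(h[...,0]<16)&(h[...,1]>150)&(h[...,2]>80)&(abs(L[...,1])<.025)&(abs(L[...,0])<.02)&(L[...,2]>.02)&(L[...,2]<.07)
print('eye in board axes',L[o].min(0),L[o].max(0),'slope up/dn', np.polyfit(L[o][:,0],L[o][:,2],1))
E
```

```text
clock: 10.27
tool_pos: [0.4565, -0.3251, 0.1231]
eef_rot: [0.85, -0.527, -0.001, 0.001]
contact_force: [-0.3, 0.2, -0.9]
opening: 0.294
finger_force: 10.0
clock: 10.6
tool_pos: [0.4637, -0.34, 0.134]
eef_rot: [0.85, -0.527, -0.001, 0.001]
contact_force: [-0.1, 0.4, -1.1]
opening: 0.294
finger_force: 10.0
5415 held; cam in tool [ 0.078  0.    -0.145] x max 0.0595
eye mid [ 0.0476 -0.     -0.0017] eye z slope [-0.61303292  0.00410976] handle z slope [-0.73196955 -0.00237741] median z -0.026991458389932037 -0.017942604420905176
[[ 0.0165 -0.0003 -0.0147]
 [ 0.0211 -0.     -0.018 ]
 [ 0.0277 -0.     -0.0206]
 [ 0.0321 -0.     -0.0175]
 [ 0.0395 -0.     -0.0196]
 [ 0.0445 -0.0021 -0.0245]
 [ 0.0516 -0.0004 -0.0292]
 [ 0.0565 -0.     -0.0299]]
top-view eye-handle yaw in tool 0.48839436458274416
t 10.65 tcp [ 0.4633 -0.3394  0.1335] tool y yaw -153.6 go cm [ 0.07  0.03 -0.05] spin -0.0 z [-0.003 -0.    -1.   ] q [ 0.5   0.77  0.08  1.82 -0.1   0.56 -2.03] F [ 0.4 -0.4 -0.3] open 0.290
eye in board axes [-0.01995973 -0.01405562  0.03189735] [0.0154857  0.01475804 0.04887039] slope up/dn [-0.20024259  0.03961359]
```

View pics/w7.png

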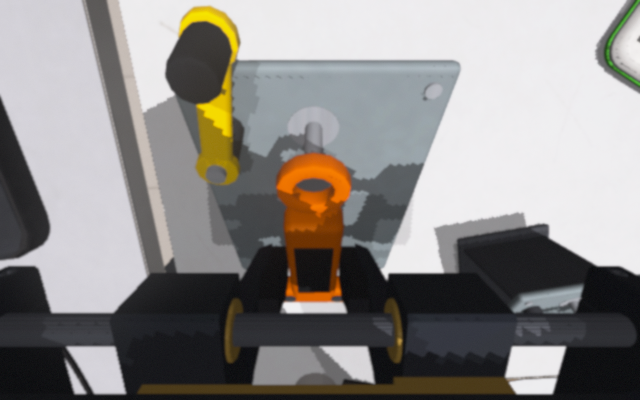

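The eye sits over the peg: its outer edge is at +15.5 mm and y is ±14.5 mm about the peg axis. In the picture it is at (313,185), and the keeper is clear on the left. I'll lower it along the normal.

```bash

python3 -m creep '[{"grip":-1,"tx":0.29,"ty":0,"tz":0.41,"spin":0},{"grip":-1,"tx":0.29,"ty":0,"tz":0.41,"spin":0},{"grip":-1,"tx":0.29,"ty":0,"tz":0.41,"spin":0},{"grip":-1,"tx":0.29,"ty":0,"tz":0.41,"spin":0},{"grip":-1,"tx":0,"ty":0,"tz":0,"spin":0}]'
python3 -m creep '[{"grip":-1,"tx":0.29,"ty":0,"tz":0.41,"spin":0},{"grip":-1,"tx":0.29,"ty":0,"tz":0.41,"spin":0},{"grip":-1,"tx":0,"ty":0,"tz":0.05,"spin":0},{"grip":-1,"tx":0,"ty":0,"tz":0,"spin":0}]'
python3 -c "from h import *; held('w8.png'); togo(tcp_for(0,0),-153.6)"
```

```text
clock: 11.12
tool_pos: [0.4686, -0.351, 0.1159]
eef_rot: [0.849, -0.528, -0.002, 0.001]
contact_force: [0.3, 0.1, -1.4]
opening: 0.293
finger_force: 10.0
clock: 11.45
tool_pos: [0.4714, -0.3559, 0.1081]
eef_rot: [0.85, -0.527, -0.001, 0.001]
contact_force: [0.0, 0.4, -0.6]
opening: 0.292
finger_force: 10.0
4712 held; cam in tool [ 0.078  0.    -0.145] x max 0.0593
eye mid [ 0.0474  0.0001 -0.0242] eye z slope [-5.38794579e-01 -3.27778519e-05] handle z slope [-0.71577415 -0.00279272] median z -0.027808616033209242 -0.01783998976969595
[[ 0.0166 -0.     -0.0148]
 [ 0.0211 -0.     -0.018 ]
 [ 0.0276 -0.     -0.0206]
 [ 0.0317  0.0019 -0.0176]
 [ 0.0397  0.0046 -0.0206]
 [ 0.0445  0.005  -0.0246]
 [ 0.0517 -0.0003 -0.0294]]
top-view eye-handle yaw in tool 0.7369033066119316
t 11.50 tcp [ 0.4713 -0.3558  0.1082] tool y yaw -153.7 go cm [0.08 0.01 0.04] spin -0.1 z [-0.003 -0.001 -1.   ] q [ 0.53  0.82  0.07  1.78 -0.1   0.54 -2.02] F [-0.3 -0.1 -2.6] open 0.292
```

View pics/w8.png

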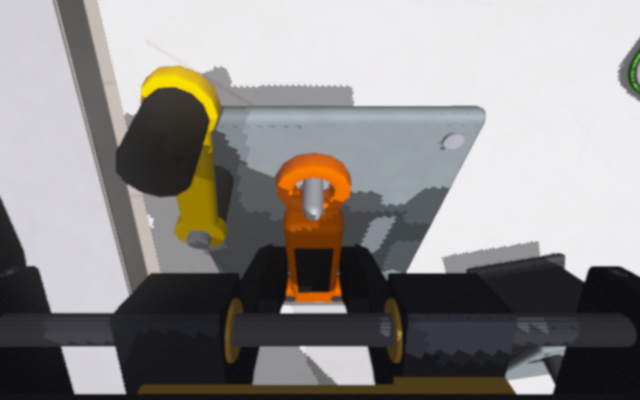

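The picture shows the peg through the eye at (314,195), with the ring just above the board. I'll release, back off upwards and check the result by depth.

```bash

python3 -m creep '[{"grip":0,"tx":0,"ty":0,"tz":0,"spin":0},{"grip":0,"tx":0,"ty":0,"tz":0,"spin":0},{"grip":0,"tx":0,"ty":0,"tz":0,"spin":0},{"grip":0,"tx":0,"ty":0,"tz":0,"spin":0}]'
python3 -m creep '[{"grip":0,"tx":-0.3,"ty":0,"tz":-1,"spin":0},{"grip":0,"tx":-0.5,"ty":0,"tz":-1.5,"spin":0},{"grip":0,"tx":-1,"ty":0,"tz":-3,"spin":0},{"grip":0,"tx":-1,"ty":0,"tz":-3,"spin":0},{"grip":-1,"tx":-1,"ty":0,"tz":-3,"spin":0},{"grip":-1,"tx":-1,"ty":0,"tz":-2,"spin":0},{"grip":-1,"tx":0,"ty":0,"tz":0,"spin":0},{"grip":-1,"tx":0,"ty":0,"tz":0,"spin":0}]' 10
cat >> h.py <<'E'
def check(fn=None):
    p,d,W=snap('wrist',fn); L=(W-ROOT)@np.stack([BX,BY,BN],1); h=cv2.cvtColor(p,cv2.COLOR_RGB2HSV).astype(int)
    lim=(abs(L[...,1])<.075)&(L[...,0]>-.16)&(L[...,0]<.08)&(L[...,2]>-.005)&(L[...,2]<.06)
    o=lim&(h[...,0]<16)&(h[...,1]>150)&(h[...,2]>80)
    Q=L[o]; print('orange',o.sum(),Q.min(0).round(4),Q.max(0).round(4)); e=Q[Q[:,0]>Q[:,0].max()-.027]
    print('eye',e.min(0).round(4),e.max(0).round(4),'median out %.4f'%np.median(e[:,2]))
    for a in np.arange(-.14,.02,.02):
        s=Q[(Q[:,0]>a)&(Q[:,0]<a+.02)]
        if len(s): print(' %.2f'%a,len(s),'y mid %.4f out %.4f'%((s[:,1].min()+s[:,1].max())/2,np.median(s[:,2])))
    k=lim&(L[...,2]>.043)&(h[...,2]<90); K=L[k]; print('knob top',k.sum(),np.median(K,0).round(4) if k.any() else '')
    yl=lim&(h[...,0]>18)&(h[...,0]<35)&(h[...,1]>120)&(L[...,2]>.022); Y=L[yl]
    if yl.any():
        t=Y[:,:2]-[0,.04]; far=np.linalg.norm(t,axis=1)>.02; t=t[far].mean(0); print('arm angle',np.arctan2(t[0],-t[1]).round(3),yl.sum())
E
python3 -c "from h import *; check(); togo(ROOT)"
```

```text
clock: 11.83
tool_pos: [0.4715, -0.3559, 0.1086]
eef_rot: [0.85, -0.527, -0.001, 0.001]
contact_force: [-1.0, 0.2, -0.1]
opening: 0.494
finger_force: 0.0
clock: 12.5
tool_pos: [0.451, -0.3125, 0.2451]
eef_rot: [0.85, -0.527, 0.001, 0.001]
contact_force: [0.6, 0.6, -0.9]
opening: 0.223
finger_force: 0.0
orange 2553 [-0.1105 -0.0236  0.0005] [0.0112 0.024  0.0186]
eye [-0.0158 -0.0136  0.0007] [0.0112 0.0143 0.0097] median out 0.0077
 -0.12 205 y mid 0.0003 out 0.0123
 -0.10 490 y mid 0.0002 out 0.0126
 -0.08 113 y mid 0.0001 out 0.0158
 -0.06 139 y mid 0.0005 out 0.0157
 -0.04 515 y mid 0.0002 out 0.0159
 -0.02 690 y mid 0.0004 out 0.0081
 0.00 401 y mid 0.0003 out 0.0077
knob top 536 [0.0547 0.0296 0.0476]
arm angle 1.378 1307
t 12.55 tcp [ 0.4505 -0.3126  0.2439] tool y yaw -153.6 go cm [ 9.67  0.03 11.85]  z [-0.002 -0.001 -1.   ] q [ 0.45  0.58  0.11  1.8  -0.09  0.76 -2.07] F [ 0.4 -0.1  0.8] open 0.177
```

The scraper hangs flat on the peg: eye top 7.7 mm and handle 15.8 mm off the board, and straight. Now the keeper. I'll work out pusher waypoints with the fingers shut.

```bash
python3 - <<'E'
from h import *
s,M,p=pose()
def P(a,b,o): return ROOT+np.array([a,b,o])/1e3@np.stack([BX,BY,BN])
def k(t): return 54*np.sin(t),40-54*np.cos(t)
prev=p
def w(n,q):
    global prev
    print(n,((q-prev)@M*100).round(2),q.round(3)); prev=q
a,b=k(1.37); w('above',P(a,b+36,40)+[0,0,.06]); w('down',P(a,b+36,40))
for t in (1.37,1.2,1.05,.9,.75): a,b=k(t); w(t,P(a,b+24.5,40))
w('back',P(a,b+32,40)); w('up',P(a,b+32,40)+[0,0,.04]); w('over',P(a+26,b,36)+[0,0,.06]); w('down',P(a+26,b,36))
for t in (.75,.6,.4,.2,0): a,b=k(t); w(t,P(a+14.4,b,36))
E
```

```text
above [11.71 -6.46 -0.48] [ 0.56  -0.389  0.249]
down [-0.   -0.02  6.  ] [ 0.56  -0.389  0.189]
1.37 [0.   1.15 0.  ] [ 0.55  -0.394  0.189]
1.2 [-0.21  0.88  0.15] [ 0.541 -0.396  0.187]
1.05 [-0.29  0.73  0.2 ] [ 0.533 -0.397  0.185]
0.9 [-0.37  0.67  0.26] [ 0.526 -0.396  0.182]
0.75 [-0.45  0.59  0.32] [ 0.518 -0.395  0.179]
back [-0.   -0.75 -0.  ] [ 0.525 -0.392  0.179]
up [ 0.    0.01 -4.  ] [ 0.525 -0.392  0.219]
over [ 2.36  3.21 -3.15] [ 0.507 -0.427  0.251]
down [-0.   -0.02  6.  ] [ 0.507 -0.427  0.191]
0.75 [-0.95 -0.    0.67] [ 0.503 -0.418  0.184]
0.6 [-0.52  0.51  0.36] [ 0.496 -0.416  0.181]
0.4 [-0.77  0.52  0.54] [ 0.488 -0.411  0.175]
0.2 [-0.84  0.32  0.59] [ 0.481 -0.405  0.169]
0 [-0.88  0.11  0.62] [ 0.476 -0.398  0.163]
```

```bash

python3 -m creep '[{"grip":-1,"tx":2.9,"ty":-1.6,"tz":-0.2,"spin":0},{"grip":-1,"tx":2.9,"ty":-1.6,"tz":-0.2,"spin":0},{"grip":-1,"tx":2.9,"ty":-1.6,"tz":0,"spin":0},{"grip":-1,"tx":3.0,"ty":-1.65,"tz":0,"spin":0},{"grip":-1,"tx":0,"ty":0,"tz":0,"spin":0},{"grip":-1,"tx":0,"ty":0,"tz":2,"spin":0},{"grip":-1,"tx":0,"ty":0,"tz":2,"spin":0},{"grip":-1,"tx":0,"ty":0,"tz":2,"spin":0}]' 10
python3 -m creep '[{"grip":-1,"tx":0,"ty":0.4,"tz":0,"spin":0},{"grip":-1,"tx":0,"ty":0.4,"tz":0,"spin":0},{"grip":-1,"tx":0,"ty":0.35,"tz":0,"spin":0},{"grip":-1,"tx":-0.1,"ty":0.44,"tz":0.08,"spin":0},{"grip":-1,"tx":-0.1,"ty":0.44,"tz":0.08,"spin":0},{"grip":-1,"tx":0,"ty":0,"tz":0,"spin":0}]'
python3 -c "from h import *; check(); togo(ROOT)" | tail -3
```

```text
clock: 13.22
tool_pos: [0.559, -0.3888, 0.1847]
eef_rot: [0.849, -0.528, -0.002, 0.001]
contact_force: [-0.9, 0.6, -0.6]
opening: 0.007
finger_force: 0.0
clock: 13.72
tool_pos: [0.54, -0.3973, 0.1867]
eef_rot: [0.849, -0.528, -0.0, 0.002]
contact_force: [-0.6, 0.2, 0.6]
opening: 0.006
finger_force: 0.0
knob top 1798 [0.0705 0.042  0.0512]
arm angle 1.311 478
t 13.77 tcp [ 0.5404 -0.3968  0.1865] tool y yaw -153.7 go cm [-1.87  4.36  6.12]  z [-0.002 -0.002 -1.   ] q [ 0.51  0.81  0.11  1.47 -0.1   0.86 -2.04] F [ 0.   0.  -0.9] open 0.009
```

```bash

python3 -m creep '[{"grip":-1,"tx":-0.15,"ty":0.37,"tz":0.1,"spin":0},{"grip":-1,"tx":-0.15,"ty":0.37,"tz":0.1,"spin":0},{"grip":-1,"tx":-0.18,"ty":0.34,"tz":0.13,"spin":0},{"grip":-1,"tx":-0.18,"ty":0.34,"tz":0.13,"spin":0},{"grip":-1,"tx":-0.22,"ty":0.3,"tz":0.16,"spin":0},{"grip":-1,"tx":-0.22,"ty":0.3,"tz":0.16,"spin":0},{"grip":-1,"tx":0,"ty":0,"tz":0,"spin":0}]'
python3 -c "from h import *; check(); togo(ROOT)" | tail -3
python3 -m creep '[{"grip":-1,"tx":0,"ty":-0.75,"tz":0,"spin":0},{"grip":-1,"tx":0,"ty":0,"tz":-2,"spin":0},{"grip":-1,"tx":0,"ty":0,"tz":-3,"spin":0},{"grip":-1,"tx":0,"ty":0,"tz":-2,"spin":0},{"grip":-1,"tx":0,"ty":0,"tz":0,"spin":0}]'
python3 -c "from h import *; check(); togo(ROOT)" | tail -3
```

```text
clock: 14.35
tool_pos: [0.5166, -0.3951, 0.1774]
eef_rot: [0.849, -0.528, -0.002, 0.001]
contact_force: [0.0, -0.8, 0.5]
opening: 0.003
finger_force: 0.0
knob top 1837 [0.0553 0.0216 0.0508]
arm angle 0.923 720
t 14.40 tcp [ 0.5171 -0.3952  0.1776] tool y yaw -153.7 go cm [-0.68  2.34  5.23]  z [-0.004 -0.    -1.   ] q [ 0.53  0.8   0.1   1.55 -0.1   0.81 -2.02] F [ 0.3 -0.   0. ] open 0.005
clock: 14.82
tool_pos: [0.5279, -0.3933, 0.2527]
eef_rot: [0.85, -0.527, 0.004, 0.001]
contact_force: [0.4, 0.3, 0.2]
opening: 0.005
finger_force: 0.0
knob top 232 [0.0422 0.0022 0.0476]
arm angle 0.86 854
t 14.87 tcp [ 0.5268 -0.3925  0.2503] tool y yaw -153.6 go cm [-0.93  3.35 12.49]  z [ 0.002 -0.004 -1.   ] q [ 0.51  0.72  0.11  1.46 -0.09  0.96 -2.03] F [-0.8 -0.2 -1. ] open 0.007
```

The keeper is down to about 0.86 rad. For phase 2 I'll push from the up-slope side.

```bash
python3 - <<'E'
from h import *
s,M,p=pose()
def P(a,b,o): return ROOT+np.array([a,b,o])/1e3@np.stack([BX,BY,BN])
def k(t): return 54*np.sin(t),40-54*np.cos(t)
prev=p
def w(n,q):
    global prev
    print(n,((q-prev)@M*100).round(2),q.round(3)); prev=q
a,b=k(.86); w('over',P(a+26,b,36)+[0,0,.05]); w('down',P(a+26,b,36))
for t in (.86,.6,.4,.2,0): a,b=k(t); w(t,P(a+14.4,b,36))
E
```

```text
over [2.53 2.87 0.71] [ 0.512 -0.428  0.243]
down [-0.02 -0.    5.  ] [ 0.512 -0.428  0.193]
0.86 [-0.95  0.    0.66] [ 0.508 -0.419  0.187]
0.6 [-0.86  0.93  0.59] [ 0.496 -0.416  0.181]
0.4 [-0.78  0.52  0.54] [ 0.488 -0.411  0.175]
0.2 [-0.85  0.32  0.59] [ 0.481 -0.405  0.169]
0 [-0.88  0.11  0.61] [ 0.476 -0.398  0.163]
```

```bash

python3 -m creep '[{"grip":-1,"tx":1.25,"ty":1.45,"tz":0.3,"spin":0},{"grip":-1,"tx":1.28,"ty":1.42,"tz":0.4,"spin":0},{"grip":-1,"tx":0,"ty":0,"tz":0,"spin":0},{"grip":-1,"tx":0,"ty":0,"tz":2,"spin":0},{"grip":-1,"tx":0,"ty":0,"tz":2,"spin":0},{"grip":-1,"tx":0,"ty":0,"tz":1,"spin":0},{"grip":-1,"tx":-0.48,"ty":0,"tz":0.33,"spin":0},{"grip":-1,"tx":-0.47,"ty":0,"tz":0.33,"spin":0}]'
python3 -m creep '[{"grip":-1,"tx":-0.43,"ty":0.46,"tz":0.3,"spin":0},{"grip":-1,"tx":-0.43,"ty":0.46,"tz":0.3,"spin":0},{"grip":-1,"tx":-0.39,"ty":0.26,"tz":0.27,"spin":0},{"grip":-1,"tx":-0.39,"ty":0.26,"tz":0.27,"spin":0},{"grip":-1,"tx":-0.42,"ty":0.16,"tz":0.3,"spin":0},{"grip":-1,"tx":-0.42,"ty":0.16,"tz":0.3,"spin":0},{"grip":-1,"tx":0,"ty":0,"tz":0,"spin":0}]'
python3 -c "from h import *; check(); togo(ROOT)" | tail -3
python3 -m creep '[{"grip":-1,"tx":-0.3,"ty":0.05,"tz":0.2,"spin":0},{"grip":-1,"tx":-0.3,"ty":0.05,"tz":0.2,"spin":0},{"grip":-1,"tx":-0.2,"ty":0,"tz":0.14,"spin":0},{"grip":-1,"tx":0,"ty":0,"tz":0,"spin":0},{"grip":-1,"tx":0,"ty":0,"tz":0,"spin":0}]'
python3 -c "from h import *; check(); togo(ROOT)" | tail -3
```

```text
clock: 15.53
tool_pos: [0.5059, -0.418, 0.1835]
eef_rot: [0.85, -0.527, -0.002, 0.001]
contact_force: [-0.4, -3.3, 0.7]
opening: 0.012
finger_force: 1.7
clock: 16.12
tool_pos: [0.478, -0.4034, 0.1664]
eef_rot: [0.85, -0.527, -0.002, 0.001]
contact_force: [0.8, 0.4, -0.6]
opening: 0.002
finger_force: 0.1
knob top 1642 [ 0.0437 -0.015   0.0506]
arm angle 0.313 1196
t 16.17 tcp [ 0.4786 -0.4037  0.1666] tool y yaw -153.7 go cm [ 0.27 -1.48  4.12]  z [-0.004  0.    -1.   ] q [ 0.58  0.78  0.09  1.64 -0.09  0.73 -1.97] F [ 0.2 -1.   0.2] open 0.002
clock: 16.58
tool_pos: [0.4751, -0.3985, 0.1621]
eef_rot: [0.85, -0.527, -0.0, 0.002]
contact_force: [-0.0, -2.3, 2.0]
opening: 0.005
finger_force: 1.5
knob top 1644 [ 0.0366 -0.0154  0.0506]
arm angle 0.189 1304
t 16.63 tcp [ 0.4752 -0.3985  0.1621] tool y yaw -153.7 go cm [ 0.87 -1.55  3.66]  z [-0.002 -0.002 -1.   ] q [ 0.57  0.78  0.09  1.66 -0.09  0.71 -1.97] F [ 1.  -2.3  2.9] open 0.006
```

```bash

for i in 1; do python3 -m creep '[{"grip":-1,"tx":-0.15,"ty":0,"tz":0.1,"spin":0},{"grip":-1,"tx":0,"ty":0,"tz":0,"spin":0}]' | grep -E "tool_pos|contact"; done
python3 -m creep '[{"grip":-1,"tx":-0.15,"ty":0,"tz":0.1,"spin":0},{"grip":-1,"tx":0,"ty":0,"tz":0,"spin":0}]' | grep -E "tool_pos|contact"
python3 -m creep '[{"grip":-1,"tx":-0.1,"ty":0,"tz":0.07,"spin":0},{"grip":-1,"tx":0,"ty":0,"tz":0,"spin":0}]' | grep -E "tool_pos|contact"
python3 -c "from h import *; check(); togo(ROOT)" | tail -3
```

```text
tool_pos: [0.475, -0.3982, 0.1616]
contact_force: [1.2, -3.7, 4.8]
tool_pos: [0.475, -0.398, 0.1614]
contact_force: [1.8, -6.3, 7.6]
tool_pos: [0.4749, -0.3979, 0.1612]
contact_force: [2.3, -6.5, 9.1]
knob top 1639 [ 0.0357 -0.0153  0.0505]
arm angle 0.175 1332
t 17.18 tcp [ 0.4749 -0.398   0.1613] tool y yaw -153.7 go cm [ 0.9  -1.55  3.59]  z [ 0.003 -0.008 -1.   ] q [ 0.57  0.78  0.09  1.67 -0.09  0.69 -1.98] F [ 1.9 -6.4  8.8] open 0.008
```

The tool has come up against a hard stop at about 11 N. I'll back off up-slope, rise and measure.

```bash

python3 -m creep '[{"grip":-1,"tx":0.7,"ty":0,"tz":-0.5,"spin":0},{"grip":-1,"tx":0.8,"ty":0,"tz":-0.5,"spin":0},{"grip":-1,"tx":0,"ty":0,"tz":-3,"spin":0},{"grip":-1,"tx":0,"ty":0,"tz":-3,"spin":0},{"grip":-1,"tx":-3,"ty":0,"tz":-2,"spin":0},{"grip":-1,"tx":-3,"ty":0,"tz":0,"spin":0},{"grip":-1,"tx":-3,"ty":0,"tz":0,"spin":0},{"grip":-1,"tx":0,"ty":0,"tz":0,"spin":0}]'
python3 -c "
from h import *
check('w9.png'); togo(ROOT)
p,d,W=snap('wrist'); L=(W-ROOT)@np.stack([BX,BY,BN],1); h=cv2.cvtColor(p,cv2.COLOR_RGB2HSV).astype(int)
y=(h[...,0]>18)&(h[...,0]<35)&(h[...,1]>120)&(abs(L[...,0])<.06)&(abs(L[...,1])<.06)&(abs(L[...,2]-.028)<.004); Q=L[y]
for b in range(-20,50,8):
    s=Q[(Q[:,1]*1e3>b)&(Q[:,1]*1e3<b+8)]
    if len(s): print(b,len(s),s[:,0].min().round(4),s[:,0].max().round(4))
"
```

```text
clock: 17.85
tool_pos: [0.4363, -0.3193, 0.2482]
eef_rot: [0.851, -0.525, -0.006, -0.001]
contact_force: [-0.9, 1.2, -0.8]
opening: 0.004
finger_force: 0.0
orange 1949 [-0.1099 -0.0236 -0.0004] [0.0112 0.0242 0.0482]
eye [-0.0056 -0.0136  0.0006] [0.0112 0.0139 0.0482] median out 0.0076
 -0.12 187 y mid 0.0003 out 0.0123
 -0.10 481 y mid 0.0003 out 0.0128
 -0.08 117 y mid 0.0000 out 0.0158
 -0.06 143 y mid 0.0013 out 0.0158
 -0.04 428 y mid 0.0004 out 0.0160
 -0.02 187 y mid 0.0001 out 0.0124
 0.00 406 y mid 0.0000 out 0.0075
knob top 298 [ 0.0025 -0.0137  0.0477]
arm angle 0.063 1412
t 17.90 tcp [ 0.4381 -0.3224  0.2485] tool y yaw -153.5 go cm [ 9.43 -1.51 12.23]  z [-0.007  0.004 -1.   ] q [ 0.48  0.57  0.11  1.8  -0.08  0.78 -2.04] F [-0.1 -0.5 -0. ] open 0.007
-20 96 0.0026 0.0089
-12 118 -0.0046 0.0085
-4 162 -0.0051 0.0064
4 163 -0.0054 0.0065
12 169 -0.0049 0.0065
20 171 -0.0047 0.0067
28 190 -0.0067 0.0083
36 145 -0.0082 0.0096
44 77 -0.0059 0.008
```

The keeper lies square across the peg: its edges are parallel to the board's y to within 0.5 mm and it is at its stop. The scraper is flat behind it and the gripper is clear.

```bash
python3 -c "from h import *; print(workorder.finish_job())"
```

```text
the job is handed in; nothing more can be done
None
```

The scraper hangs by its eye on the peg, flat on the board with the blade down the slope; the keeper arm is fully closed over the peg at its stop, and the job was handed in at about 18 s with the robot clear.

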